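Stray-light check: load the vial and balance the shield flap

ROBOT

A 7-joint arm with a two-finger parallel gripper is mounted at the origin on a cart in front of the work surface, level with it; the furniture and walls round the work are solid. World frame = base frame: x ahead of the robot, y to its left, z up, the work surface at z = 0. Lengths are in m, angles in rad, forces in N, time in s.
With the tool pointing down it reaches from about 0.35 to 0.9 m from the base axis. Payload 8.1 kg.
Tool frame: the origin (TCP) lies between the finger pads; the fingertips stand 25 mm ahead of it and the grasp point (between the pads) lies 6 mm ahead of it; z points along the fingers, y is the direction in which the jaws open and shut (so a half turn about z gives the same grasp; the last joint's range is limited). The gripper opens to 92 mm and grips with 3 to 60 N. Pads are 19 mm wide; open, the fingers measure 130 mm over their backs; the gripper's body (75 mm by 190 mm) begins 47 mm behind the grasp point.
Start: joints at [1.219, 0.434, 0.025, 1.573, -0.012, 1.134, -0.075], TCP at [0.154, -0.606, 0.252] pointing down, gripper open.
Joint ranges: [-2.62, 2.62], [-0.44, 2.09], [-1.27, 1.32], [0.08, 2.57], [-1.32, 4.46], [0.12, 2], [-2.74, 2.74]. Speed limits (rad/s): [2.22, 2.22, 3.01, 3.01, 3.14, 3.14, 3.14].

INTERFACE

Orientations are given as a rotation vector (axis times angle).
In Python, from cell import * gives the robot as it stands.
- The arm moves only by the shell command python3 -m jog 'ROWS' [FORCE]. ROWS is JSON, one flat list of numbers, 5 for each row, row after row: the finger opening in mm, from 0 to 91.8, then the shift along the tool's x, y, z in units of 40 mm (1.0 is 40 mm), then the turn about the tool's z in units of 6 degrees (1.0 is 6 degrees). A call has 1 to 20 rows; each row shifts and turns the pose as measured when the row begins, along the tool's axes as they then stand; what a row does not reach is not made up. A row lasts 1/12 s, in which the tool goes at most 41.7 mm and 7.16 degrees, less where a joint would pass 70% of its speed; a pose out of reach is approached as far as the arm can. A call is refused whole if a number of a shift passes 1 or a number of a turn 1, either way. A call with a gripper value outside its range is refused whole. The fingers move at their own pace and stop on an object; FORCE is the grip in N (left out, the last holds). Time passes only in rows, so rows that do not move let the fingers close. It gives the time, the measured TCP pose, the force and the opening at its end, in the units of the state.
- observe(): the state, without advancing time (a new reading comes with each control period).
- get_image(name): name is "side" or "top" or "wrist"; returns the picture (400x640x3 uint8, red, green, blue); there is no depth.
- camera_params(name): a dict with "intrinsics" (3x3 intrinsics, pixels), "xyz" and "orientation" of the camera in the world. Camera axes: x right, y down, z forward; pixel columns grow to the right and rows downward; lengths in m; the calibration is good to about 2 mm. A picture is of the moment at which its call begins: read the wrist's pose just before it. camera_params takes no time and is no camera call; for the wrist camera it gives the pose at the moment of the call.
- sign_off(): hands the job in, once; it reports no verdict.
The state is a dict: "clock": time; "joints": joint angles; "dq": joint speeds; "joint_efforts": joint torques, N m; "position": TCP position; "ee_rot": TCP orientation; "force": force on the tool from outside, world axes, zero at the start; "ft_torque": the same for the moment, N m; "width": opening from 0.0 (shut) to 1.0 (fully open).
Only numpy, scipy, OpenCV 4.12 (cv2) and the standard library are available. Lean on these libraries where they do the work, as an engineer would, in place of code of your own. Each camera call takes 0.05 s, during which the arm holds its last target. There are 200 camera calls.

TASK

Get the optical reader ready for its stray-light check: stand the small screw-cap vial upright, fully home, in the round well of the reader and let go of it. Then take the reader's leaning-back shield flap by its bar, bring it up to its balance point, standing straight upright over its hinge, and finish while still holding it there with the gripper, at rest and falling neither way. Do not let the flap go over forwards towards shut, do not tip the vial over, and leave the two lidded cups where they stand.

Things in the scene. Friction and masses are not known exactly. Their poses are not given: they have to be found in the camera images.
- vial: the task's loose item: a small white screw-cap vial, 25 mm in diameter, 49 mm tall, about 20 g, standing upright alone on the right of the worktop. Origin: centre of its underside; z up. Grip it round its upper part, near the cap.
- reader: the optical reader, a fixed white and grey bench instrument 150 mm deep (its x), 178 mm wide (its y). Origin: centre of its underside on the worktop; its -x side, with a blank dark display, faces roughly to the robot (it is turned up to 0.3 rad). Its flat grey deck lies 60 mm above the worktop, between two side walls (inner faces 150 mm apart, tops 92 mm above the worktop); the front is open. A rear wall 24 mm above the deck stands at x = +67 to +75 mm.
- well_mouth (a point): centre of the mouth of the round well in the reader's deck, level with the deck (60 mm above the worktop), 5 mm in front of the reader's middle. The well is 29 mm in diameter with a 2 mm chamfer and 20 mm deep, so the seated vial's underside is 40 mm above the worktop and the vial stands 29 mm proud of the deck.
- shield_flap (a joint): angle of the shield flap about its hinge, in rad: 0 = shut (level, pointing to the reader's -x), pi/2 = upright, which is its balance point; 2.3 = leaning back on its open stop, where it starts. The hinge runs freely: short of upright the flap falls shut, past upright it falls back on the stop. The flap is a grey panel 148 mm wide, 8 mm thick, reaching 100 mm from the hinge axis, about 160 g in all, its mass evenly spread about its own plane.
- flap_hinge (a point): middle of the flap's hinge axis, which is level and parallel to the reader's y; 98 mm above the worktop, at x = +65 mm of the reader. The point keeps the reader's axes.
- flap_bar (a point): middle of the flap's round steel grip bar: 9 mm in diameter, parallel to the hinge, 140 mm from the hinge axis in the plane of the flap, on two posts 100 mm apart (93 mm clear between them), with a 40 mm gap from the bar's axis to the panel's edge. It can be pinched from above across its thickness and turns between the fingers as the flap swings. The point turns with the flap.
- lidded_cup: bystander: a lidded specimen cup, 58 mm in diameter, 59 mm tall, on the right behind the vial. Origin: centre of its underside. Leave it alone.
- specimen_cup_2: bystander: a second lidded specimen cup of the same size, at the front left. Origin: centre of its underside. Leave it alone.
There are look-alikes about, which are no part of the job. Of the things shaped like the reader, the white one is meant. Leave any blue look-alike of the vial alone.

How it is judged:
On the way, in this order (a step that is already met when the one before it is completed fails the run):
1. the vial stands home in the well, let go, the flap still leaning back (horizontal distance between vial and well_mouth below 0.006 m and z of vial in the frame of reader below 0.044 m and angle between vial's own z axis and vertical below 0.12 rad and contact force between the fingers and vial below 0.1 N and value of joint shield_flap above 2 rad), for 0.2 s.
2. the flap is held at its balance point (value of joint shield_flap between 1.491 and 1.651 rad and contact force between the fingers and reader above 0.5 N), for 0.3 s.
At the end, for the whole second after the job is handed in: Vial untouched and upright (0.12 rad) in the well, within 6 mm of its centre, its underside within 4 mm of the well floor; flap within 0.08 rad of upright, under 0.05 rad/s, the grasp point within 50 mm of the bar's middle and the fingers touching with over 0.5 N (all of step 2 and velocity of joint shield_flap between -0.05 and 0.05 rad/s and distance between the grasp point and flap_bar below 0.05 m and horizontal distance between vial and well_mouth below 0.006 m and z of vial in the frame of reader below 0.044 m and angle between vial's own z axis and vertical below 0.12 rad and contact force between the fingers and vial below 0.1 N); the arm keeps its last pose, push and grip.
It fails at once if the flap went over forwards (below 1.3 rad) (value of joint shield_flap below 1.3 rad).
It fails at once if the vial was tipped over (angle between vial's own z axis and vertical above 0.8 rad).
It fails at once if a lidded cup was moved more than 30 mm (distance of any of lidded_cup, specimen_cup_2 from where it was at the start of the episode above 0.03 m).
It also fails if it takes over 54 s, if anything falls off the work surface, if the arm or the gripper's body presses on something with over 40 N, if the wrist force passes 120 N, or if a joint passes its speed limit or range.

## Working session

There is one attempt and no reset: what is moved stays moved. The work goes in short steps, Python scripts to look and compute and a shell command to move; the robot and the scene stay as the last step left them, time stands still between calls to the robot, and variables do not carry over. Pictures are saved under pics/ and viewed, about 8 in all and at most 12, crops included, and the job is handed in when it is done.

```bash
mkdir -p pics; ls
cat > h.py <<'E'
from cell import *
import numpy as np, cv2
from scipy.spatial.transform import Rotation as R
def save(name,fn,crop=None,s=1):
    im=get_image(name); np.save('pics/'+fn+'.npy',im)
    o=im if crop is None else im[crop[1]:crop[3],crop[0]:crop[2]]
    o=cv2.resize(o,None,fx=s,fy=s,interpolation=cv2.INTER_CUBIC)
    cv2.imwrite('pics/'+fn+'.png',o[:,:,::-1]); return im
def rot(o):
    o=np.array(o,float)
    return R.from_matrix(o) if o.shape==(3,3) else (R.from_rotvec(o) if o.size==3 else R.from_quat(o))
def ray(p,u,v):
    d=np.linalg.inv(np.array(p["intrinsics"]))@[u,v,1.]
    return np.array(p["xyz"]),rot(p["orientation"]).as_matrix()@d
def onplane(p,u,v,z):
    c,d=ray(p,u,v); return c+d*(z-c[2])/d[2]
def proj(p,X):
    q=rot(p["orientation"]).as_matrix().T@(np.array(X)-np.array(p["xyz"])); q=np.array(p["intrinsics"])@q; return q[:2]/q[2]
def totool(dw):  # world shift -> tool units
    return rot(observe()["ee_rot"]).as_matrix().T@np.array(dw)/0.04
E
python3 - <<'E'
from h import *
print(observe())
for n in("top","side","wrist"): print(n,camera_params(n))
a=save("top","t0");b=save("side","s0")
cv2.imwrite('pics/ts.png',np.vstack([a,b])[:,:,::-1][:, :])
im=cv2.imread('pics/ts.png');cv2.imwrite('pics/ts.png',im)
E
```

```text
pics
{'clock': 0.0, 'joints': array([ 1.21940319,  0.43524859,  0.02498709,  1.57410166, -0.01160582,
        1.13397572, -0.07508451]), 'dq': array([ 7.85440608e-04, -1.20628335e-03,  1.68180375e-03,  9.58926463e-04,
       -8.92535341e-05,  1.49746286e-03, -1.76640756e-03]), 'joint_efforts': array([-8.77970851e-04, -6.67873192e+01,  9.84228440e-01, -3.14461112e+01,
       -6.06653024e-02,  4.26369812e-02,  1.71312377e-04]), 'position': array([ 0.15372315, -0.60531718,  0.25092742]), 'ee_rot': array([-3.11579095e+00, -3.89495250e-01,  5.34499124e-04]), 'force': array([-0.02610222, -0.59317926,  0.01470777]), 'ft_torque': array([-0.01050091,  0.00208044,  0.01598642]), 'width': 0.9993716311781555}
top {'intrinsics': array([[373.730206  ,   0.        , 322.80622779],
       [  0.        , 373.730206  , 197.77531513],
       [  0.        ,   0.        ,   1.        ]]), 'xyz': array([0.34284085, 0.01732715, 1.26475849]), 'orientation': array([-2.15818542,  2.13665179, -0.18773985])}
side {'intrinsics': array([[507.54677257,   0.        , 311.8617608 ],
       [  0.        , 507.54677257, 206.68028113],
       [  0.        ,   0.        ,   1.        ]]), 'xyz': array([-0.01588207, -1.11417403,  0.91232634]), 'orientation': array([-2.12116167,  0.46419105, -0.27330491])}
wrist {'intrinsics': array([[301.62211397,   0.        , 317.71488837],
       [  0.        , 301.62211397, 199.37296945],
       [  0.        ,   0.        ,   1.        ]]), 'xyz': array([ 0.22141866, -0.58901772,  0.38355558]), 'orientation': array([ 2.31040695, -1.79549784, -0.23974225])}
```

View pics/t0.png

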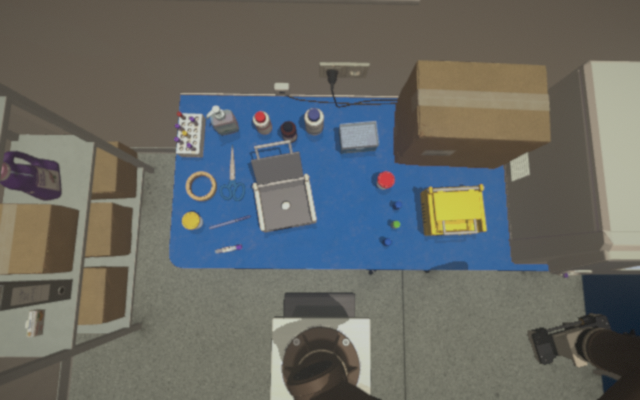

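View pics/s0.png

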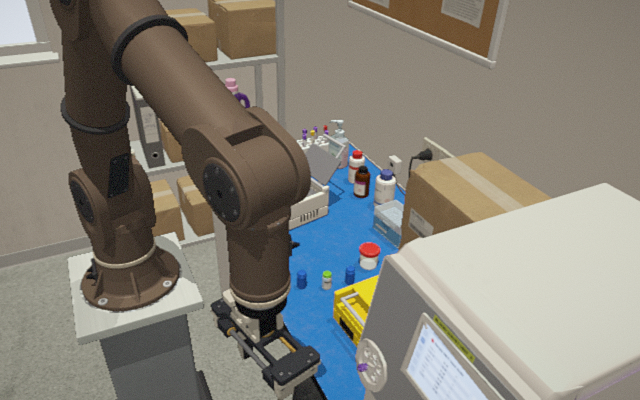

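Top view: the reader is the white/grey one at (284,198), with its well at (286,205). The yellow one at (455,210) is a decoy. The vial candidates are the green-capped white one at (395,224) and the blue ones at (397,205) and (387,242). The green-capped white one fits the description. The cups are at (386,180) (red) and (191,220) (yellow). I'll confirm with an enlarged crop.

Run:
```python
from h import *
t=np.load('pics/t0.npy');s=np.load('pics/s0.npy')
a=cv2.resize(t[165:265,370:470],(400,400),interpolation=2);b=cv2.resize(t[130:240,235:335],(400,440),interpolation=2)[:400]
cv2.imwrite('pics/c.png',np.hstack([a,b])[:,:,::-1])
p=camera_params("top")
hsv=cv2.cvtColor(t,cv2.COLOR_RGB2HSV)
m=cv2.inRange(hsv,(40,80,60),(80,255,255));m[:, :370]=0;m[:,420:]=0;
ys,xs=np.nonzero(m[200:240]);print("green",xs.mean(),ys.mean()+200,len(xs)); X=onplane(p,xs.mean(),ys.mean()+200,.049);print("vial",X)
sp=camera_params("side");print("vial in side",proj(sp,X))
for n,u,v,z in(("well",286,205,.06),("cup1",386,180,.059),("cup2",191,220,.059),("blueA",397,205,.05),("blueB",387,242,.05)): print(n,onplane(p,u,v,z))
```

```text
green 396.2307692307692 223.84615384615384 39
vial [ 0.45209896 -0.24376318  0.049     ]
vial in side [326.0224692  273.69478337]
well [0.50877388 0.11663944 0.06      ]
cup1 [ 0.59588301 -0.21093358  0.059     ]
cup2 [0.45684046 0.42056429 0.059     ]
blueA [ 0.51420483 -0.24747349  0.05      ]
blueB [ 0.39277068 -0.2122128   0.05      ]
```

View pics/c.png

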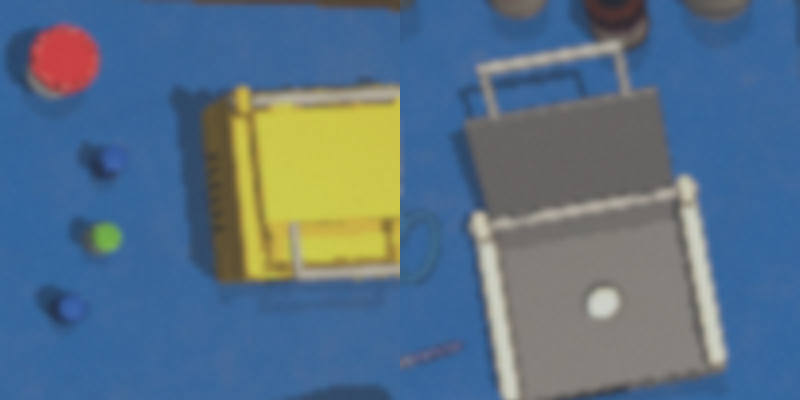

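The green-capped white vial at crop (103,238) and the white reader, well at crop (603,302), are confirmed.

```bash
python3 -m jog '[60,0.78,-0.57,0,0,60,0.78,-0.57,0,0,60,0.78,-0.57,0,0,60,0.78,-0.57,0,0,60,0.78,-0.57,0,0,60,0.78,-0.57,0,0,60,0.78,-0.57,0,0,60,0.78,-0.57,0,0,60,0.78,-0.57,0,0,60,0.78,-0.57,0,0,60,0.78,-0.57,0,0,60,0.78,-0.57,0,0]'
python3 - <<'E'
from h import *
t=np.load('pics/t0.npy');p=camera_params("top")
a=onplane(p,255,185.5,.1);b=onplane(p,307.2,176.2,.1);print(a,b,np.degrees(np.arctan2(*(a-b)[[1,0]])))
c=onplane(p,258.5,229,.092);d=onplane(p,314,219.5,.092);print("front",c,d,np.degrees(np.arctan2(*(c-d)[[1,0]])))
m=(t.min(2)>170).astype('uint8')[195:215,276:296];M=cv2.moments(m,True);u,v=M['m10']/M['m00']+276,M['m01']/M['m00']+195
print(M['m00'],u,v,onplane(p,u,v,.06),onplane(p,u,v,.04))
# bar ends (posts)
print("bar",onplane(p,235+78/4,130+70/4,.202),onplane(p,235+222/4,130+43/4,.202))
print("decoy corner",onplane(p,421,235,.092),onplane(p,427,190,.1))
E
```

```text
clock: 1.1
position: [0.4523, -0.2405, 0.2452]
ee_rot: [-3.118, -0.359, 0.015]
force: [1.4, -0.4, -0.4]
width: 0.654
[0.56440086 0.21269037 0.1       ] [0.59651315 0.0482037  0.1       ] 101.04675429941612
front [0.42769062 0.19801657 0.092     ] [0.45928949 0.02492059 0.092     ] 100.34549505448801
32.0 285.1875 205.46875 [0.50720826 0.11923695 0.06      ] [0.5099369  0.12092874 0.04      ]
bar [0.65834461 0.20122884 0.202     ] [0.68038873 0.09628275 0.202     ]
decoy corner [ 0.41391422 -0.31188561  0.092     ] [ 0.556418   -0.33349641  0.1       ]
```

```bash
python3 -m jog '[60,0,0,0.15,1,60,0,0,0.15,1,60,0,0,0.15,1,60,0,0,0.15,1,60,0,0,0.15,1,60,0,0,0.15,1,60,0,0,0.15,1,60,0,0,0.15,1,60,0,0,0.15,1,60,0,0,0.15,1,60,0,0,0.15,1,60,0,0,0.15,1,60,0,0,0,0]'
python3 - <<'E'
from h import *
p=camera_params("wrist");im=save("wrist","w1");o=observe();print(o['position'],o['joints'],o['ee_rot'],p['xyz'])
hsv=cv2.cvtColor(im,cv2.COLOR_RGB2HSV);m=cv2.inRange(hsv,(40,80,60),(80,255,255))
n,l,st,c=cv2.connectedComponentsWithStats(m);i=1+np.argmax(st[1:,4]);print(st[i],c[i])
X=onplane(p,*c[i],.047);print(X,totool(X-o['position']),np.degrees(np.arctan2(*rot(o['ee_rot']).as_matrix()[[1,0],1])))
E
```

```text
clock: 2.18
position: [0.4569, -0.2261, 0.1668]
ee_rot: [-2.703, 1.6, 0.025]
force: [-0.0, 0.4, 0.2]
width: 0.654
[ 0.45710407 -0.22618202  0.16728394] [ 0.31070567  0.34990069  0.05959325  1.94660502 -0.03122616  0.86077826
 -2.24645056] [-2.70742487  1.59185293  0.02388274] [ 0.49212079 -0.28924637  0.29841037]
[315 168  28  28 605] [328.39504132 181.5338843 ]
[ 0.45586566 -0.24543268  0.047     ] [0.44607747 0.23990765 3.00311123] -150.90478306738666
```

View pics/w1.png

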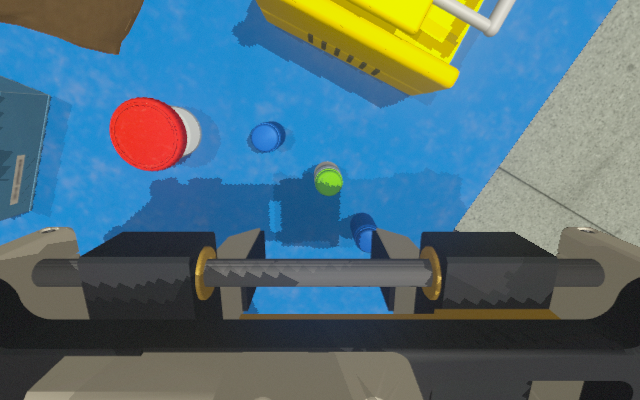

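```bash
python3 -m jog '[44,0.42,0.25,0.1,0,44,0,0,0.2,1,44,0,0,0.4,0,44,0,0,0.5,0,44,0,0,0.4,0,44,0,0,0,0]' 15
python3 - <<'E'
from h import *
o=observe();p=camera_params("wrist");im=save("wrist","w2");
hsv=cv2.cvtColor(im,cv2.COLOR_RGB2HSV);m=cv2.inRange(hsv,(40,80,60),(80,255,255))
n,l,st,c=cv2.connectedComponentsWithStats(m);i=1+np.argmax(st[1:,4]);print(st[i],c[i])
X=onplane(p,*c[i],.048);print(X,totool(X-o['position']),totool([0,0,.050-o['position'][2]]),o['width']*92,np.degrees(np.arctan2(*rot(o['ee_rot']).as_matrix()[[1,0],1])))
E
```

```text
clock: 2.73
position: [0.4579, -0.2467, 0.1039]
ee_rot: [-2.639, 1.702, 0.016]
force: [-1.0, 0.4, -0.1]
width: 0.48
[302 212  36  35 968] [319.48760331 228.61673554]
[ 0.45598558 -0.2463501   0.048     ] [-0.01660909  0.03572891  1.39860944] [ 0.01153013 -0.00486109  1.34822028] 44.20220525234266 -155.61973559871788
```

```bash
python3 -m jog '[44,0,0.03,0.45,0,44,0,0,0.45,0,44,0,0,0.45,0,44,0,0,0,0]'; python3 -c "
from h import *
o=observe();print(o['position'],o['force'],totool([.456-o['position'][0],-.2463-o['position'][1],.050-o['position'][2]]))"
```

```text
clock: 3.12
position: [0.4607, -0.2486, 0.0549]
ee_rot: [-2.645, 1.688, 0.003]
force: [-0.6, 0.3, -0.1]
width: 0.48
[ 0.46069076 -0.24857281  0.05490673] [-0.5714875   0.30620774 -0.05835686] [-0.10048515  0.08272524  0.12283063]
```

```bash
python3 -m jog '[44,-0.1,0.08,0.12,0,10,0,0,0,0,10,0,0,0,0,10,0,0,0,0,10,0,0,0,0,10,0,0,0,0,10,0,0,0,0,10,0,0,0,0]' 12;python3 -m jog '[10,0,0,-0.4,0,10,0,0,-0.8,0,10,0,0,-0.9,0,10,0,0,-0.9,0,10,0,0,0,0]'
python3 - <<'E'
from h import *
im=save("wrist","w3")
o=observe();print(o['position'],o['width']*92)
hsv=cv2.cvtColor(im,cv2.COLOR_RGB2HSV);m=cv2.inRange(hsv,(40,80,60),(80,255,255))
n,l,st,c=cv2.connectedComponentsWithStats(m);i=1+np.argmax(st[1:,4]);print(st[i],c[i])
W=np.array([.5085,.1195,.0]);print(totool(W+[0,0,.15]-o['position']))
E
```

```text
clock: 3.78
position: [0.4591, -0.2475, 0.0564]
ee_rot: [-2.647, 1.682, -0.01]
force: [-0.5, 0.3, -0.8]
width: 0.262
clock: 4.2
position: [0.4566, -0.247, 0.1793]
ee_rot: [-2.648, 1.682, 0.0]
force: [0.5, -0.4, -0.3]
width: 0.262
[ 0.45567368 -0.24643042  0.17681693] 23.807669340678082
[295 241  45  18 625] [317.1104 250.8592]
[-7.71585567 -5.08349388  0.71269575]
```

View pics/w3.png

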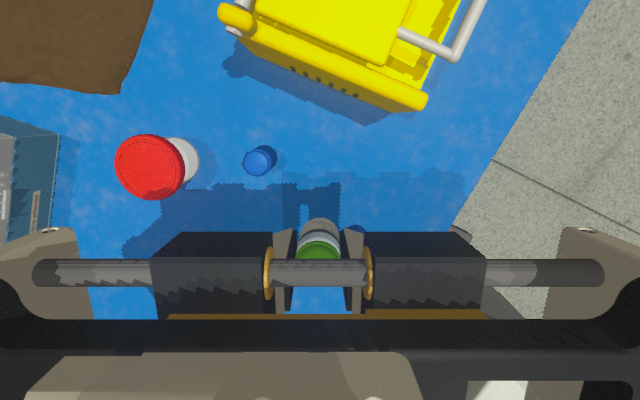

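```bash
python3 -m jog '[10,-0.77,-0.51,-0.05,0,10,-0.77,-0.51,-0.05,0,10,-0.77,-0.51,-0.05,0,10,-0.77,-0.51,-0.05,0,10,-0.77,-0.51,-0.05,0,10,-0.77,-0.51,-0.05,0,10,-0.77,-0.51,-0.05,0,10,-0.77,-0.51,0,0,10,-0.77,-0.51,0,0]';python3 -m jog '[10,0,0,0,-1,10,0,0,0,-1,10,0,0,0,-1,10,0,0,0,-1,10,0,0,0,-1,10,0,0,0,-1,10,0,0,0,-1,10,0,0,0,-1,10,0,0,0,-1,10,0,0,0,-1,10,0,0,0,-1,10,0,0,0,-1,10,0,0,0,-0.8,10,0,0,0,0]'
python3 - <<'E'
from h import *
o=observe();p=camera_params("wrist");im=save("wrist","w4");
W=np.array([.5085,.1195,.0]);print(o['position'],o['joints'][6],o['width'],totool(W+[0,0,.16]-o['position']),np.degrees(np.arctan2(*rot(o['ee_rot']).as_matrix()[[1,0],1])))
save("side","s4",(200,80,440,280),3)
E
```

```text
clock: 5.0
position: [0.497, 0.0405, 0.1843]
ee_rot: [2.64, -1.695, -0.012]
force: [1.7, 0.2, -0.3]
width: 0.259
clock: 6.17
position: [0.4884, 0.0573, 0.1679]
ee_rot: [3.105, 0.464, -0.049]
force: [0.1, 0.1, -0.8]
width: 0.264
[0.48835682 0.0573201  0.16789309] -1.4762226050691607 0.2635307350824333 [ 0.93574391 -1.34315113  0.17123551] -72.9849853162313
```

View pics/w4.png

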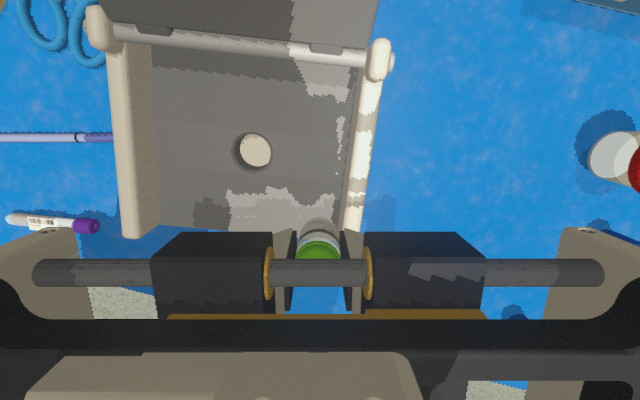

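Run:
```python
from h import *
p=camera_params("wrist");o=observe();T=rot(o['ee_rot']).as_matrix();P=np.array(o['position'])
for dx in(0,-.0025,-.005):
  print(dx,[(r,h,proj(p,P+T@[dx+r,0,.0564-h]).round(1).tolist()) for r,h in((.0125,0),(.0125,.03),(.0125,.049),(.0125,.037))])
im=np.load('pics/w4.npy');g=im[:,:,:].astype(int)
m=(im.min(2)>165).astype('uint8');m[:130]=0;m[172:]=0;m[:,:228]=0;m[:,276:]=0
ys,xs=np.nonzero(m);print("mask",xs.min(),xs.max(),ys.min(),ys.max())
print("col318",[(v,im[v,318].tolist()) for v in range(212,262,4)])
for uv in((252,150),(253,150)):print("well",onplane(p,*uv,.06))
print("floor",onplane(p,(xs.min()+xs.max())/2,(ys.min()+ys.max())/2,.04))
a=onplane(p,115,28,.098);b=onplane(p,368,60,.098);print(a,b,(a+b)/2,np.degrees(np.arctan2(*(a-b)[[1,0]])))
print(p['xyz'])
```

```text
0 [(0.0125, 0, [316.9, 208.7]), (0.0125, 0.03, [316.7, 224.2]), (0.0125, 0.049, [316.5, 237.2]), (0.0125, 0.037, [316.6, 228.7])]
-0.0025 [(0.0125, 0, [316.9, 212.3]), (0.0125, 0.03, [316.7, 228.4]), (0.0125, 0.049, [316.6, 241.8]), (0.0125, 0.037, [316.6, 233.0])]
-0.005 [(0.0125, 0, [316.9, 216.0]), (0.0125, 0.03, [316.7, 232.6]), (0.0125, 0.049, [316.6, 246.5]), (0.0125, 0.037, [316.6, 237.4])]
mask 241 269 137 165
col318 [(212, [160, 155, 148]), (216, [156, 153, 146]), (220, [129, 123, 112]), (224, [126, 122, 111]), (228, [117, 113, 102]), (232, [142, 138, 128]), (236, [142, 138, 129]), (240, [142, 159, 147]), (244, [72, 112, 37]), (248, [74, 117, 37]), (252, [87, 135, 42]), (256, [83, 133, 38]), (260, [64, 65, 63])]
well [0.51400333 0.11865882 0.06      ]
well [0.51422917 0.11790398 0.06      ]
floor [0.51010827 0.11947153 0.04      ]
[0.56826431 0.20629402 0.098     ] [0.59471722 0.05669914 0.098     ] [0.58149076 0.13149658 0.098     ] 100.02796739106687
[0.55929814 0.07739917 0.29839638]
```

View pics/s4.png

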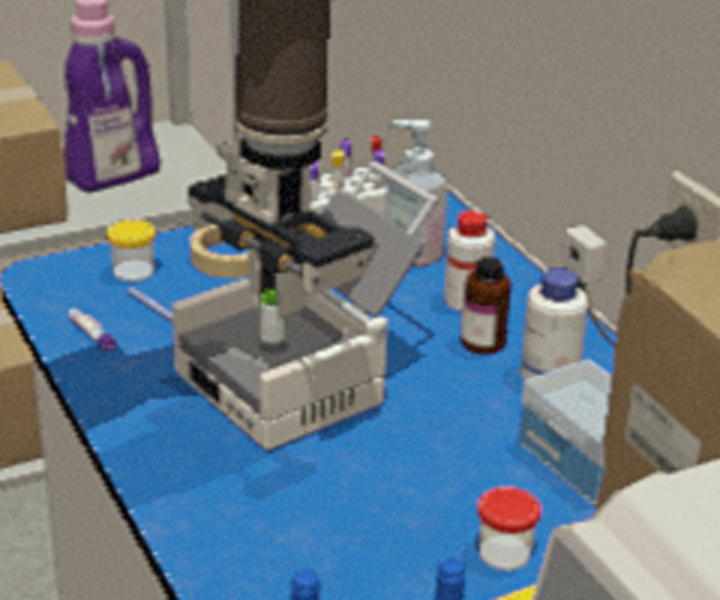

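```bash
python3 - <<'E'
from h import *
o=observe();print(totool(np.array([.516,.120,.168])-o['position']))
s=np.load('pics/s4.npy');hsv=cv2.cvtColor(s,cv2.COLOR_RGB2HSV);m=cv2.inRange(hsv,(40,80,50),(80,255,255));m[:,:270]=0;m[:,310:]=0;m[:160]=0;m[200:]=0
ys,xs=np.nonzero(m);print(len(xs),xs.mean(),ys.mean());X=onplane(camera_params('side'),xs.mean(),ys.mean(),.156);print(X,totool(X-o['position'])*40)
E
python3 -m jog '[10,0.47,-0.7,0,0,10,0.47,-0.7,0,0,10,0,0,0,1,10,0,0,0,0]'
python3 - <<'E'
from h import *
o=observe();p=camera_params("wrist");im=save("wrist","w5");s=save("side","s5",(240,130,360,230),5)
print(o['position'],totool(np.array([.516,.120,.12])-o['position']),np.degrees(np.arctan2(*rot(o['ee_rot']).as_matrix()[[1,0],1])))
hsv=cv2.cvtColor(s,cv2.COLOR_RGB2HSV);m=cv2.inRange(hsv,(40,80,50),(80,255,255));m[:,:250]=0;m[:,350:]=0;m[:130]=0;m[230:]=0
ys,xs=np.nonzero(m);print(len(xs),xs.mean(),ys.mean());X=onplane(camera_params('side'),xs.mean(),ys.mean(),o['position'][2]-.012);print(X,totool(X-o['position'])*40)
E
```

```text
[ 1.10958735 -1.30575272 -0.03054046]
27 289.18518518518516 178.40740740740742
[0.48347607 0.06810766 0.156     ] [ -1.21448307 -11.76331428  12.11571356]
clock: 6.6
position: [0.5088, 0.122, 0.1654]
ee_rot: [3.125, 0.257, -0.052]
force: [-0.8, -0.7, -0.6]
width: 0.262
[0.50878768 0.12199744 0.16535434] [0.20685897 0.07792497 1.12773083] -80.59633513135586
22 286.6363636363636 167.5
[0.50375118 0.13538656 0.15335434] [ -2.26113906 -14.07862108  12.05464421]
```

View pics/w5.png

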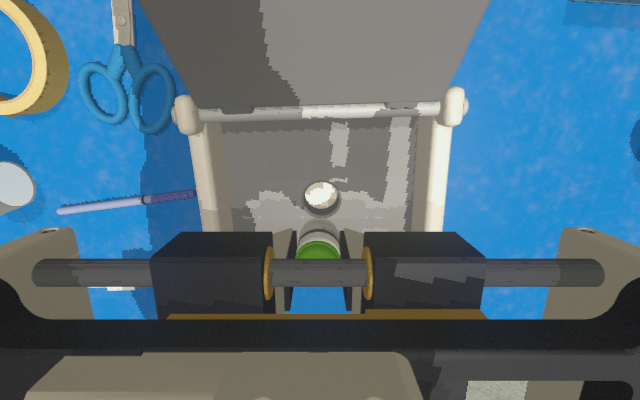

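Run:
```python
from h import *
s=np.load('pics/s5.npy');p=camera_params('side');o=observe()
for c in(285,287,289): print(c,[(v,s[v,c].tolist()) for v in range(160,190)])
X=np.array([.506,.122,0]);zb=o['position'][2]-.0564
for h in(0,.037,.049): print(h,proj(p,X+[0,0,zb+h]))
p=camera_params('wrist');
for uv in((321,198),(321,196)):print("well rim",onplane(p,*uv,.06))
a=onplane(p,200,115,.098);b=onplane(p,440,107,.098);print((a+b)/2,np.degrees(np.arctan2(*(a-b)[[1,0]])))
```

```text
285 [(160, [66, 62, 62]), (161, [58, 51, 47]), (162, [43, 37, 38]), (163, [30, 28, 29]), (164, [41, 38, 37]), (165, [41, 37, 39]), (166, [42, 60, 38]), (167, [68, 95, 40]), (168, [69, 106, 28]), (169, [69, 98, 44]), (170, [125, 140, 117]), (171, [142, 142, 140]), (172, [145, 141, 130]), (173, [151, 145, 135]), (174, [150, 147, 139]), (175, [145, 142, 131]), (176, [149, 146, 136]), (177, [148, 146, 135]), (178, [146, 142, 131]), (179, [151, 146, 135]), (180, [152, 148, 140]), (181, [149, 143, 134]), (182, [115, 111, 107]), (183, [94, 92, 91]), (184, [91, 91, 87]), (185, [92, 88, 88]), (186, [94, 93, 89]), (187, [115, 113, 110]), (188, [121, 119, 116]), (189, [143, 139, 138])]
287 [(160, [4, 11, 10]), (161, [17, 15, 16]), (162, [20, 23, 26]), (163, [16, 12, 23]), (164, [6, 15, 1]), (165, [49, 75, 30]), (166, [89, 153, 36]), (167, [75, 125, 30]), (168, [67, 111, 27]), (169, [59, 101, 20]), (170, [83, 115, 62]), (171, [172, 178, 167]), (172, [162, 162, 152]), (173, [162, 159, 150]), (174, [158, 154, 144]), (175, [160, 153, 145]), (176, [161, 157, 148]), (177, [159, 154, 146]), (178, [160
[... 482 characters left out ...]
(170, [105, 111, 85]), (171, [131, 131, 122]), (172, [134, 133, 121]), (173, [129, 128, 116]), (174, [134, 130, 120]), (175, [139, 138, 127]), (176, [149, 146, 135]), (177, [150, 148, 139]), (178, [158, 155, 146]), (179, [156, 151, 140]), (180, [153, 148, 139]), (181, [153, 149, 143]), (182, [137, 135, 126]), (183, [103, 102, 101]), (184, [91, 90, 89]), (185, [91, 90, 86]), (186, [95, 91, 91]), (187, [93, 93, 89]), (188, [89, 85, 85]), (189, [94, 94, 89])]
0 [289.14030033 181.91971552]
0.037 [289.05988774 171.44422174]
0.049 [289.03334581 167.98655677]
well rim [0.51244645 0.11888765 0.06      ]
well rim [0.51412003 0.11918571 0.06      ]
[0.57967878 0.13219862 0.098     ] 101.74791555651511
```

View pics/s5.png

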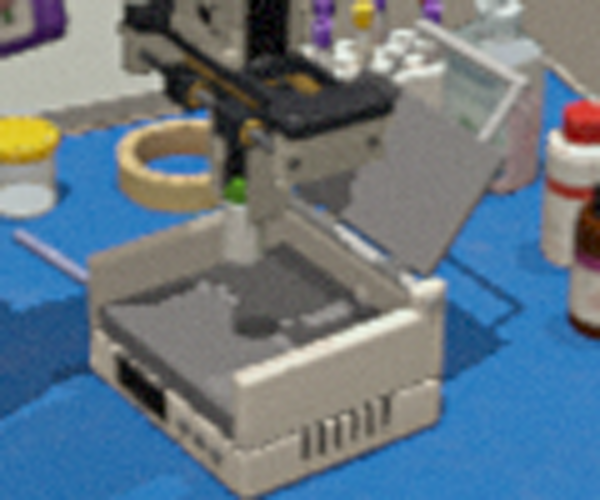

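```bash
python3 -m jog '[10,0.16,0.09,0,0,10,0,0,0.4,0,10,0,0,0.4,0,10,0,0,0.2,0,10,0,0,0,0]'
python3 - <<'E'
from h import *
o=observe();print(o['position'],o['force'],totool(np.array([.5155,.1195,.1])-o['position']))
p=camera_params('wrist');im=save('wrist','w6',(220,130,420,280),4)
E
```

```text
clock: 7.12
position: [0.5163, 0.1139, 0.1249]
ee_rot: [3.123, 0.273, -0.048]
force: [-0.9, -0.5, -0.5]
width: 0.264
[0.51628205 0.11391076 0.1248517 ] [-0.91835273 -0.49190451 -0.50252228] [ 0.02420503 -0.1432036   0.62033713]
```

View pics/w6.png

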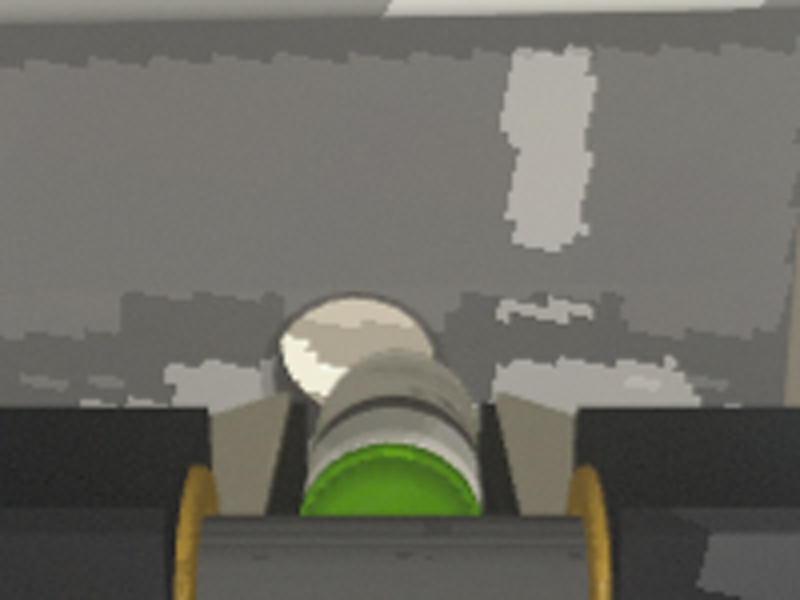

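Run:
```python
from h import *
p=camera_params('wrist');o=observe();T=rot(o['ee_rot']).as_matrix();P=o['position']
f=lambda X:(T.T@(X-P)*1000).round(1)
for z in(.0685,.0725):print("bottom edge",z,f(onplane(p,320,217.5,z)))
for u,v in((308.7,203.3),(308.7,204.8),(288,216),(329.5,216)):print("rim",u,v,onplane(p,u,v,.06),f(onplane(p,u,v,.06)))
print("cap edge",f(onplane(p,317.5,241.3,.1249-.0564+.049)))
```

```text
bottom edge 0.0685 [ 6.4  2.1 56.8]
bottom edge 0.0725 [ 7.7  2.1 52.8]
rim 308.7 203.3 [0.52723911 0.12108692 0.06      ] [13.8 -5.6 65.1]
rim 308.7 204.8 [0.52618087 0.1209099  0.06      ] [12.7 -5.6 65.1]
rim 288 216 [0.51571535 0.1336332  0.06      ] [  4.6 -19.9  65.3]
rim 329.5 216 [0.52065216 0.105435   0.06      ] [ 4.6  8.7 65.4]
cap edge [10.3  0.5  7.7]
```

```bash
python3 -m jog '[10,0.05,-0.17,0,0,10,0,0,0.1,0,10,0,0,0,0]'
python3 - <<'E'
from h import *
p=camera_params('wrist');o=observe();T=rot(o['ee_rot']).as_matrix();P=o['position']
f=lambda X:(T.T@(X-P)*1000).round(1)
print(P,T[:,2],o['force'],"well in tool",f(np.array([.5124,.1190,.06])),np.degrees(np.arctan2(T[1,1],T[0,1])))
im=save('wrist','w7',(250,170,380,270),6)
E
```

```text
clock: 7.42
position: [0.5185, 0.1206, 0.1227]
ee_rot: [3.124, 0.271, -0.044]
force: [-0.9, -0.6, 0.2]
width: 0.262
[0.51849452 0.12062789 0.12274063] [-0.02751941 -0.00833985 -0.99958648] [-0.85997532 -0.62702889  0.19037543] well in tool [-4.5  0.3 62.9] -80.09507563188923
```

```bash
python3 -m jog '[10,0,-0.02,0.25,0,10,0,0,0.25,0,10,0,0,0,0]'
python3 - <<'E'
from h import *
o=observe();T=rot(o['ee_rot']).as_matrix();P=o['position']
print(P,o['force'],"well in tool",(T.T@(np.array([.5124,.1190,.06])-P)*1000).round(1))
E
```

```text
clock: 7.72
position: [0.5185, 0.1222, 0.1025]
ee_rot: [3.125, 0.272, -0.04]
force: [-0.6, -0.2, -0.3]
width: 0.257
[0.51848027 0.12215927 0.10252345] [-0.6336544  -0.22610629 -0.34504672] well in tool [-5.4  1.9 42.7]
```

```bash
python3 -m jog '[10,0,0,0.1,0,10,0,0,0,0]'; python3 -m jog '[10,0,0,0.1,0,10,0,0,0,0]';python3 -m jog '[10,0,0,0.08,0,10,0,0,0,0]'
```

```text
clock: 7.88
position: [0.5177, 0.1219, 0.0971]
ee_rot: [3.124, 0.273, -0.043]
force: [-0.2, 0.3, 0.1]
width: 0.26
clock: 8.05
position: [0.5182, 0.1215, 0.0931]
ee_rot: [3.124, 0.272, -0.041]
force: [0.2, -0.2, 0.1]
width: 0.262
clock: 8.22
position: [0.5193, 0.1211, 0.0909]
ee_rot: [3.124, 0.271, -0.037]
force: [-0.8, 0.8, -0.1]
width: 0.265
```

```bash
python3 -m jog '[10,0,0,0.08,0,10,0,0,0,0]'; python3 -m jog '[10,0,0,0.08,0,10,0,0,0,0]'
python3 - <<'E'
from h import *
save('wrist','w8',(220,130,420,280),4)
E
```

```text
clock: 8.38
position: [0.52, 0.1212, 0.0887]
ee_rot: [3.124, 0.271, -0.034]
force: [0.6, 0.4, 0.1]
width: 0.262
clock: 8.55
position: [0.5207, 0.1214, 0.0864]
ee_rot: [3.125, 0.27, -0.031]
force: [0.0, 0.8, -0.2]
width: 0.266
```

View pics/w8.png

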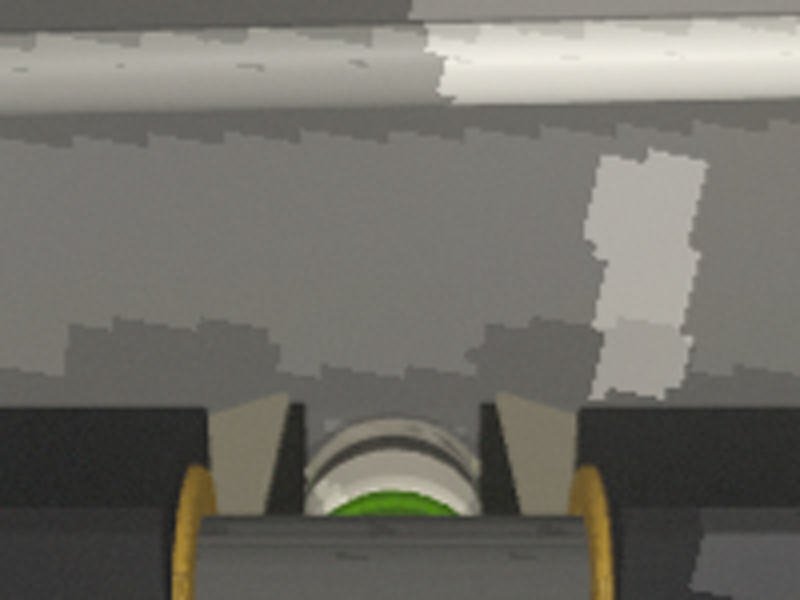

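The vial has slid up in the fingers, so it is sitting on the well floor. I'm releasing it.

```bash
python3 -m jog '[30,0,0,0,0,40,0,0,0,0,44,0,0,0,0,44,0,0,0,0,44,0,0,0,0,44,0,0,0,0]'; python3 -m jog '[44,0,0,-0.3,0,44,0,0,-0.6,0,44,0,0,-1,0,44,0,0,-1,0,44,0,0,-0.5,0,44,0,0,0,0]'
python3 - <<'E'
from h import *
o=observe();T=rot(o['ee_rot']).as_matrix();P=o['position']
p=camera_params('wrist');im=save('wrist','w9',(200,100,440,280),3.3)
hsv=cv2.cvtColor(im,cv2.COLOR_RGB2HSV);m=cv2.inRange(hsv,(40,80,50),(80,255,255))
n,l,st,c=cv2.connectedComponentsWithStats(m);i=1+np.argmax(st[1:,4]);print(st[i],c[i],onplane(p,*c[i],.089),onplane(p,*c[i],.109),P)
E
```

```text
clock: 9.1
position: [0.5207, 0.1216, 0.0856]
ee_rot: [3.125, 0.271, -0.032]
force: [-0.3, -0.4, -0.0]
width: 0.477
clock: 9.6
position: [0.5217, 0.122, 0.225]
ee_rot: [3.123, 0.271, -0.042]
force: [-0.1, -0.8, -0.3]
width: 0.478
[305 187  27  26 525] [317.80761905 199.5752381 ] [0.51547883 0.11974503 0.089     ] [0.52135318 0.12084431 0.109     ] [0.52165507 0.12197593 0.22502826]
```

View pics/w9.png

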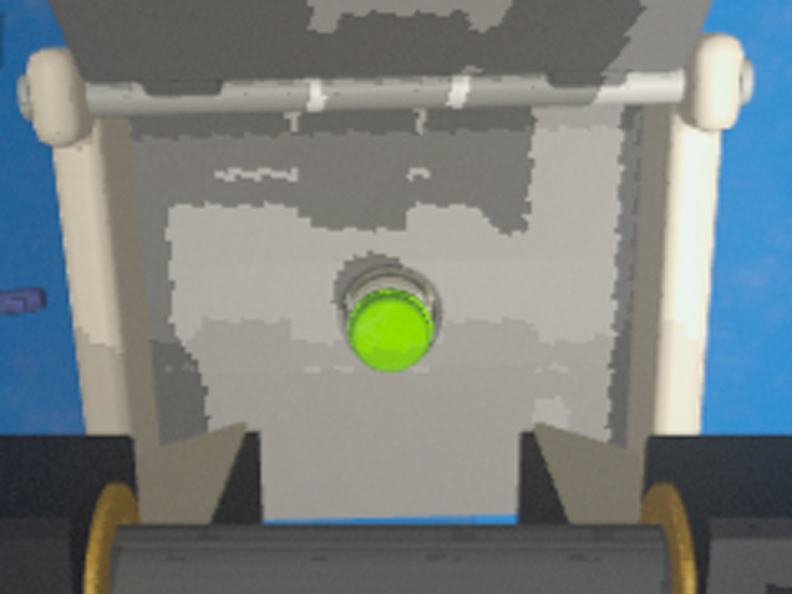

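The vial stands in the well: cap at (.5155,.1197) on the seated-height plane, within about 3 mm of the well centre. Next is the flap: raise, turn the jaws a quarter turn and move over the bar.

```bash
python3 -m jog '[44,0,0,-0.9,0,44,0,0,-0.9,0,44,0,0,-0.4,-1,44,0,0,0,-1,44,0,0,0,-1,44,0,0,0,-1,44,0,0,0,-1,44,0,0,0,-1,44,0,0,0,-1,44,0,0,0,-1,44,0,0,0,-1,44,0,0,0,-1,44,0,0,0,-1,44,0,0,0,-1,44,0,0,0,-1,44,0,0,0,-1,44,0,0,0,-1,44,0,0,0,0]'
python3 - <<'E'
from h import *
o=observe();T=rot(o['ee_rot']).as_matrix();P=o['position']
print(o['joints'],P,np.degrees(np.arctan2(T[1,1],T[0,1])),"to above bar",totool(np.array([.672,.149,.275])-P))
E
```

```text
clock: 11.15
position: [0.5145, 0.1208, 0.2886]
ee_rot: [-1.899, -2.453, 0.083]
force: [-0.3, -0.9, 0.2]
width: 0.477
[-0.18354162  0.29802753 -0.19000607  1.68974824  0.05328926  1.22493791
 -0.13354896] [0.51454656 0.12078888 0.28856368] 14.512180108608854 to above bar [-0.30345114  4.00113699  0.0772109 ]
```

```bash
python3 -m jog '[44,-0.06,0.8,0,0.6,44,-0.06,0.8,0,0,44,-0.06,0.8,0,0,44,-0.06,0.8,0,0,44,-0.06,0.75,0,0,44,0,0,0,0]'
python3 - <<'E'
from h import *
o=observe();T=rot(o['ee_rot']).as_matrix();P=o['position']
print(P,np.degrees(np.arctan2(T[1,1],T[0,1])),"to bar",totool(np.array([.672,.149,.2024+.008])-P))
p=camera_params('wrist');print(p['xyz'],"bar proj",[proj(p,np.array([.6727,.149,.2024])+a*np.array([-.182,.983,0])).round(0) for a in(-.05,0,.05)])
save('wrist','w10');save('side','s10',(240,80,400,200),4)
E
```

```text
clock: 11.65
position: [0.6729, 0.1393, 0.268]
ee_rot: [-2.0, -2.365, 0.101]
force: [-2.2, -0.6, -1.7]
width: 0.482
[0.67287754 0.13934016 0.26801493] 9.534320038288598 to bar [0.25555921 0.12994694 1.43222913]
[0.67108733 0.21045606 0.39953146] bar proj [array([328., 273.]), array([327., 208.]), array([327., 133.])]
```

The viewer limit is reached, so I'll locate the bar numerically.

Run:
```python
from h import *
im=np.load('pics/w10.npy').astype(int)
for v in(130,145,160,175,190,205): print(v,[''.join(str(min(9,x//26)) for x in im[v,260:400,0]),''.join(str(min(9,x//26)) for x in im[v,260:400,2])])
```

```text
130 ['33333333333333333333333444555555555555555555555555555555555556666766665421111111111111111111111111111111122122221111111111111111111111111111', '33333333333333333333333344555555555555555555555555555555555555666666655566666666666666666666666666666666666666666666666666666666666666666666']
145 ['33333333333333333333344444455544443211111111122111111111113556666666665531111111111111111112211111111112222111112222112112121122222222222221', '33333333333333333333334344445444443555555555555555555555555555666666665555555555555555557788888887666688887666666666668888888888888888888888']
160 ['33333333433433333333333333334444333222222222222222222221112556666666666531111111111111122222111121222221111111111112222222222222222222112111', '33333333333333333333333333334443333455555555555555555555555555666666665555555555555555577788888888888888888887666668888888888888888888888888']
175 ['55555555555555433333333333334444433322222222222222222222111455555555555431111111111111112122222221111111111111111111111111111111122222221111', '55555555555555433333333333333444333345555555555555555555555555555555555445555555555555578888888888888888888888888888888888888888888888888876']
190 ['55555555555555433333333333333344433332111112221111111111111345555555555542111111122122111111111112222222222222111111111211223555555555554444', '55555555555555433333333333333444433335555556665566666656666555555555555556666666787678888888888888888888888777777777777776423555555555544444']
205 ['55555555555555555543434354555544444343222222211121112222112245555555555542111111112222221111111211111212221111222222222566665432222233334444', '55555555555555555543434354555544444444888888888888888888888865555555555548888888888888888888888888888888888777777777777555555432222222222222']
```

```bash
python3 -m jog '[44,0.25,0.13,0,0,44,0,0,0.5,0,44,0,0,0.45,0,44,0,0,0.3,0,44,0,0,0,0]' 10
python3 - <<'E'
from h import *
o=observe();T=rot(o['ee_rot']).as_matrix();P=o['position']
print(P,T[:,2],"to bar",totool(np.array([.672,.149,.2024+.007])-P),o['force'])
E
```

```text
clock: 12.17
position: [0.6658, 0.1539, 0.218]
ee_rot: [-2.002, -2.36, 0.1]
force: [0.0, -0.1, -1.6]
width: 0.483
[0.66584716 0.15389109 0.21798024] [-0.07612142 -0.01994288 -0.9968991 ] to bar [-0.14416682  0.14829819  0.20457031] [ 0.00665049 -0.0791183  -1.6018651 ]
```

```bash
python3 -m jog '[44,-0.14,0.15,0.2,0,44,0,0,0,0]' 10; python3 -m jog '[0,0,0,0,0,0,0,0,0,0,0,0,0,0,0,0,0,0,0,0,0,0,0,0,0,0,0,0,0,0,0,0,0,0,0,0,0,0,0,0]' 15
python3 - <<'E'
from h import *
o=observe();P=o['position'];print(o['width']*92,totool(np.array([.672,.149,.2024+.007])-P))
E
```

```text
clock: 12.33
position: [0.6712, 0.1505, 0.2101]
ee_rot: [-2.001, -2.36, 0.099]
force: [-1.2, -0.7, -0.9]
width: 0.477
clock: 13.0
position: [0.6724, 0.1511, 0.2137]
ee_rot: [-2.005, -2.361, 0.093]
force: [-0.2, -0.0, -1.1]
width: 0.093
8.521868539827334 [-0.04871947 -0.01087793  0.10995958]
```

```bash
python3 -m jog '[0,0,-0.18,-0.11,0,0,0,-0.18,-0.11,0,0,0,-0.18,-0.11,0,0,0,-0.2,-0.08,0,0,0,-0.2,-0.08,0,0,0,-0.2,-0.08,0,0,0,0,0,0]' 20
python3 - <<'E'
from h import *
o=observe();T=rot(o['ee_rot']).as_matrix();P=o['position'];G=P+.006*T[:,2]
d=G-np.array([.581,.132,.098]);rx=d[:2]@[.983,.182];ry=d[:2]@[-.182,.983];print(o['force'],o['width']*92,"rx,ry,z",rx,ry,d[2],np.arctan2(d[2],-rx),np.hypot(rx,d[2]),totool(np.array([.587,.134,.098+.140+.009])-P),T[:,2])
E
```

```text
clock: 13.58
position: [0.6264, 0.1422, 0.2426]
ee_rot: [-2.008, -2.362, 0.091]
force: [0.0, 0.3, -1.2]
width: 0.09
[ 0.01932704  0.26530505 -1.19268766] 8.255608613317438 rx,ry,z 0.046023716595919376 0.001700778609547198 0.1385851548267739 1.8914337846124847 0.14602748928767623 [-0.04339932 -1.00957265 -0.03921375] [-0.0684421  -0.01907063 -0.9974728 ]
```

```bash
python3 -m jog '[0,0,-0.19,-0.04,0,0,0,-0.19,-0.03,0,0,0,-0.19,-0.02,0,0,0,-0.18,0,0,0,0,-0.18,0,0,0,0,-0.15,0,0,0,0,0,0,0,0,0,0,0,0]' 20
python3 - <<'E'
from h import *
o=observe();T=rot(o['ee_rot']).as_matrix();P=o['position'];G=P+.006*T[:,2]
d=G-np.array([.581,.132,.098]);rx=d[:2]@[.983,.182];ry=d[:2]@[-.182,.983];print(G,o['force'],o['width']*92,"rx,ry,z",rx,ry,d[2],np.arctan2(d[2],-rx))
s=save('side','s11');w=save('wrist','w11');p=camera_params('side')
Rd=np.array([.983,.182,0]);Ry=np.array([-.182,.983,0]);H=np.array([.581,.132,.098])
for th in(1.45,1.571,1.69,):
  r=-np.cos(th)*Rd+np.array([0,0,np.sin(th)])
  print(th,[proj(p,H+.1*r-.074*Ry).round(1).tolist(),proj(p,H+.14*r-.05*Ry).round(1).tolist(),proj(p,H-.074*Ry).round(1).tolist()])
for v in range(120,172,3): print(v,''.join(str(min(9,x//26)) for x in s[v,270:350,0]),''.join(str(min(9,x//26)) for x in s[v,270:350,2]))
E
```

```text
clock: 14.25
position: [0.5792, 0.1334, 0.2506]
ee_rot: [-2.01, -2.363, 0.091]
force: [1.4, -1.9, -0.4]
width: 0.089
[0.57884161 0.1332613  0.24460935] [ 1.43462929 -1.8940699  -0.43101457] 8.17903554276203 rx,ry,z -0.0018921372330017363 0.0016326811051956122 0.14660934960869815 1.5578910639697303
1.45 [[321.6, 161.2], [315.8, 146.4], [323.9, 188.8]]
1.571 [[324.9, 159.9], [320.5, 144.6], [323.9, 188.8]]
1.69 [[328.1, 159.0], [325.0, 143.5], [323.9, 188.8]]
120 55555555444444444454455555555311112444211111011233211010145557778877666775555555 44444444433333333444344444444311112221111011111221111111134447778877656775444444
123 55555554444444444444435553222222232244211111114432455555555545555444455455555555 44444444344433333333334443222222222211111111113332344444444444444444455554444444
126 55555555444444445444445555555555444444444344444444555677655555555555444555555555 44444454344444444444334444444444433333333334433334444431234444444444444444444444
129 65555555444444445555545534555555444444443101344455555545545555555555665555555555 6544444444444444444443443344444433333333310133334444431
[... 1649 characters left out ...]
222233234567775444445444445544444566
162 22122111111211346787421222222222222222332222223233233322111455421234445554454324 67777777777766534554577775222222222222322222323232222236665444433444445444444454
165 78777877778887765443246665222222222222232223322333332321011112344554334555444224 55555655555555443322466654222222222222232223322323232223334666543334444444434453
168 55555555555554444443245554432222222223222222323332332321110010111112333322211135 33333333333332322235654444432222222222222222323322222234444333344665444446777764
171 45555555555544446666666555544333222222232222222222222321110111111011111111111245 43333333333334456666655444443323222222222222232222222334454554444444545555677764
```

```bash
python3 -m jog '[0,0,0.04,0,0,0,0,0,0,0,0,0,0,0,0,0,0,0,0,0,0,0,0,0,0,0,0,0,0,0,0,0,0,0,0,0,0,0,0,0]' 20
python3 - <<'E'
from h import *
for k in range(3):
  im=get_image('wrist' if k<2 else 'side');o=observe();T=rot(o['ee_rot']).as_matrix();G=o['position']+.011*T[:,2]
  d=G-np.array([.581,.132,.098]);rx=d[:2]@[.983,.182];print(o['clock'],o['force'],o['width']*92,rx,d[2],np.arctan2(d[2],-rx),np.abs(o['dq']).max())
hsv=cv2.cvtColor(im,cv2.COLOR_RGB2HSV);m=cv2.inRange(hsv,(40,80,50),(80,255,255));m[:,:250]=0;m[:,350:]=0;m[:130]=0;m[230:]=0
ys,xs=np.nonzero(m);print("green in side",len(xs),xs.mean() if len(xs) else 0,ys.mean() if len(ys) else 0,"expected",proj(camera_params('side'),[.5124,.119,.085]))
b=im[170:215,270:310];
E
```

```text
clock: 15.02
position: [0.5828, 0.1341, 0.2506]
ee_rot: [-2.011, -2.363, 0.09]
force: [0.6, -1.1, 1.3]
width: 0.09
15.0667 [ 0.88293837 -1.51812     1.74355563] 8.387510533884477 0.0013988950174217377 0.1415841656487972 1.5806763122679661 0.0016090193047819134
15.1167 [ 0.71267279 -2.14632264  2.53874339] 8.364056230220445 0.0013863298952732175 0.14155924854922816 1.5805892975248204 0.001413669571158888
15.1667 [ 0.79687594 -1.36223065  1.17115996] 8.224842139782586 0.001387560643103784 0.1415745757799868 1.5805969298287865 0.002271227948836843
green in side 40 292.125 186.775 expected [291.47167367 188.6190949 ]
```

Run:
```python
from h import *
p=camera_params('side');s=np.load('pics/s0.npy');hsv=cv2.cvtColor(s,cv2.COLOR_RGB2HSV);m=cv2.inRange(hsv,(40,80,50),(80,255,255))[260:290,310:345]
ys,xs=np.nonzero(m);print(len(xs),xs.mean()+310,ys.mean()+260,proj(p,[.4555,-.2455,.045]))
q=camera_params('top');w=np.load('pics/w9.npy')
im=get_image('top');hsv=cv2.cvtColor(im,cv2.COLOR_RGB2HSV);m=cv2.inRange(hsv,(40,80,50),(80,255,255))[190:220,270:300]
ys,xs=np.nonzero(m);print(len(xs)); 
if len(xs): print(xs.mean()+270,ys.mean()+190,onplane(q,xs.mean()+270,ys.mean()+190,.089))
```

```text
52 326.63461538461536 273.9423076923077 [327.45760695 274.92906192]
0
```

```bash
python3 -c "
from h import *
print(sign_off())"
```

```text
the job is handed in; nothing more can be done
None
```

The job is handed in. The vial is let go in the white reader's well, and the gripper is holding the flap upright by its bar. `sign_off()` gave no verdict.

**Vial:** I picked the white, green-capped vial and left the two blue look-alikes and the yellow reader alone. While I lowered it, it slid up in the fingers, which I took as resting on the well floor. After release the close-up showed it upright in the well, with its cap about 3 mm from my well centre.

**Flap:** I pinched the bar at 20 N and brought it round its arc. My last reading put it at about 1.58 rad, against 1.571 for upright. That angle is worked out from the grasp position, not read from the joint. The arm was at rest, with joint speeds around 0.002 rad/s and a finger gap of about 8.3 mm on the 9 mm bar.

**Checks that disagreed or were missing:**
- **Vial height:** the last side view put the cap 1.8 px above where I expected it. About 1 px of that was already there when the vial stood on the bench. The remaining 0.8 px or so (2–3 mm) is within calibration error, but it means I did not measure "fully home" exactly.
- **No contact felt:** no clear vertical force showed when the vial reached the bottom.
- **Top view:** the arm hid the vial from the top camera, so that last check gave nothing.
- **Picture limit:** I had used all 12 pictures before the flap move. The bar and flap checks were therefore made from pixel values and geometry, and I did not check the two cups again at the end.

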